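# Lay the coffee tray

### The arm

A 6-joint arm with a two-finger parallel gripper is mounted at the origin on the work surface. World frame = base frame: x ahead of the robot, y to its left, z up, the work surface at z = 0. Lengths are in m, angles in degrees, forces in N, time in s.
With the tool pointing down it reaches from about 0.3 to 0.875 m from the base axis. Payload 4.2 kg.
Tool frame: the origin (TCP) lies midway between the tips of the shut fingers; the grasp point (between the pads) lies 19 mm behind it; z points along the fingers, x is the direction in which the jaws open and shut, and the axes are right-handed (so a half turn about z gives the same grasp; the last joint's range is limited). The gripper opens to 85 mm and grips with 20 to 120 N. Pads are 22 mm wide; open, the fingers measure 114 mm over their backs; the gripper's body (76 mm by 85 mm) begins 54 mm behind the grasp point. The pads swing forward as they close: fully open they stand 13 mm farther back than shut.
Start: joints at [-64.859, 18.312, 89.639, -0, 72.044, -1.146], TCP at [0.255, -0.516, 0.231] pointing down, gripper open.
Joint ranges: [-177.97, 177.97], [-48.28, 115.42], [12.27, 149.76], [-77.06, 257.06], [2.81, 150.46], [-146.56, 146.56]. Speed limits (degrees/s): [147.25, 147.25, 180, 180, 180, 180].

### API

Orientations are given as a 3x3 rotation matrix whose columns are the frame's x, y, z axes.
In Python, from plant import robot gives the robot as it stands.
- The arm moves only by the shell command python3 -m creep 'ROWS' [OPENING] [FORCE]. ROWS is JSON, a list of rows, each a list of 2 entries, a list of its own where there are three numbers: the shift along the tool's x, y, z in m, then the turn, a rotation vector about the tool's x, y, z in degrees. In form: [[[dx, dy, dz], [rx, ry, rz]], ...]. A call has 1 to 5 rows; each row shifts and turns the commanded pose from where the row before left it, along the tool's axes as they then stand; what a row does not reach is not made up. A row lasts 1/10 s, in which the tool goes at most 50 mm and 8.59 degrees, less where a joint would pass 70% of its speed; a pose out of reach is approached as far as the arm can. A call is refused whole if a number of a shift passes 0.05 or a number of a turn 8.59, either way. A call with a gripper value outside its range is refused whole. OPENING is the closure, from -1 (fully open) to 1 (shut), so that 0 is half open, set as the call begins (- or left out, the last holds). The fingers move at their own pace and stop on an object; FORCE is the grip in N (left out, the last holds). Time passes only in rows, so rows that do not move let the fingers close. It gives the time, the measured TCP pose, the force and the opening at its end, in the units of the state.
- robot.state(): the state, without advancing time (a new reading comes with each control period).
- robot.grab_frame(name): name is "scene" or "top" or "wrist"; returns a dict with "frame" (384x512x3 uint8, red, green, blue), "z_map" (384x512 float32, m along the optical axis (not along the pixel's ray), 0 where there is no reading), "vertical_fov" (degrees; the focal length in pixels is half the picture's height over the tangent of half this angle, whatever the lens; pixels are square), "cx", "cy" (the principal point, pixels), "dist_coeffs" ([k1, k2, p1, p2, k3] as OpenCV has them; the pictures are not rectified), "R" (3x3) and "t" (3): a world point X has camera coordinates R X + t; the wrist camera has in their place "T_tool_cam" (4x4, takes a point from camera to tool coordinates, whose origin is the TCP and whose axes are the tool frame's). Camera axes: x right, y down, z forward; pixel columns grow to the right and rows downward; lengths in m; the calibration is good to about 2 mm. A picture is of the moment at which its call begins: read the wrist's pose just before it.
- robot.hand_in(): hands the job in, once; it reports no verdict.
The state is a dict: "clock": time; "q": joint angles; "dq": joint speeds; "joint_torque": joint torques, N m; "tcp_pos": TCP position; "eef_rot": TCP orientation; "wrist_force": force on the tool from outside, world axes, zero at the start; "moment": the same for the moment, N m; "grip_width": opening from 0.0 (shut) to 1.0 (fully open).
Only numpy, scipy, OpenCV 4.12 (cv2) and the standard library are available. Lean on these libraries where they do the work, as an engineer would, in place of code of your own. Each camera call takes 0.05 s, during which the arm holds its last target.

### The job

Lay the coffee tray: take the four espresso cups off the crowded wooden board and stand each one upright in the flat centre of the saucer of its own colour. Set the cups down, do not drop them; leave the saucers lying where they are on the tray, and leave the milk jug and sugar bowl standing in their places on the board.

Things in the scene. Friction and masses are not known exactly. Their poses are not given: they have to be found in the camera images.
- red_cup: red glazed espresso cup, open top, 58 mm tall, 0.15 kg. Round: foot 40 mm across, 60 mm at mid height, 62 mm at the rim, wall 4 mm. Origin at the centre of the foot's underside, z up; own +x points to its ear handle (7 mm thick, from 15 to 51 mm height), which reaches 51 mm from the axis. Starts upright in a row on the 18 mm thick wooden board (see milk_jug).
- yellow_cup: yellow glazed espresso cup, open top, 58 mm tall, 0.15 kg. Round: foot 40 mm across, 60 mm at mid height, 62 mm at the rim, wall 4 mm. Origin at the centre of the foot's underside, z up; own +x points to its ear handle (7 mm thick, from 15 to 51 mm height), which reaches 51 mm from the axis. Starts upright in a row on the 18 mm thick wooden board (see milk_jug).
- green_cup: green glazed espresso cup, open top, 58 mm tall, 0.15 kg. Round: foot 40 mm across, 60 mm at mid height, 62 mm at the rim, wall 4 mm. Origin at the centre of the foot's underside, z up; own +x points to its ear handle (7 mm thick, from 15 to 51 mm height), which reaches 51 mm from the axis. Starts upright in a row on the 18 mm thick wooden board (see milk_jug).
- blue_cup: blue glazed espresso cup, open top, 58 mm tall, 0.15 kg. Round: foot 40 mm across, 60 mm at mid height, 62 mm at the rim, wall 4 mm. Origin at the centre of the foot's underside, z up; own +x points to its ear handle (7 mm thick, from 15 to 51 mm height), which reaches 51 mm from the axis. Starts upright in a row on the 18 mm thick wooden board (see milk_jug).
- red_saucer: red glazed saucer, 114 mm across, rim 14 mm high, 0.2 kg, loose. Origin at the centre of its underside, z up. Its flat centre, about 54 mm across, lies 5 mm above the origin; from there it slopes up to the rim. Lies on a fixed grey tray (floor 6 mm above the table, edge 14 mm high), the four centres about 128 mm apart in a square.
- yellow_saucer: yellow glazed saucer, 114 mm across, rim 14 mm high, 0.2 kg, loose. Origin at the centre of its underside, z up. Its flat centre, about 54 mm across, lies 5 mm above the origin; from there it slopes up to the rim. Lies on a fixed grey tray (floor 6 mm above the table, edge 14 mm high), the four centres about 128 mm apart in a square.
- green_saucer: green glazed saucer, 114 mm across, rim 14 mm high, 0.2 kg, loose. Origin at the centre of its underside, z up. Its flat centre, about 54 mm across, lies 5 mm above the origin; from there it slopes up to the rim. Lies on a fixed grey tray (floor 6 mm above the table, edge 14 mm high), the four centres about 128 mm apart in a square.
- blue_saucer: blue glazed saucer, 114 mm across, rim 14 mm high, 0.2 kg, loose. Origin at the centre of its underside, z up. Its flat centre, about 54 mm across, lies 5 mm above the origin; from there it slopes up to the rim. Lies on a fixed grey tray (floor 6 mm above the table, edge 14 mm high), the four centres about 128 mm apart in a square.
- milk_jug: small steel milk jug, 58 mm across, 66 mm tall, handle to 48 mm along own +x; origin: centre of underside. Leave alone. Jug, bowl and four cups fill a fixed slatted board in two rows of three, in any order: 76 mm apart in a row (14 mm gaps), rows 130 mm apart. Open fingers fit down beside a cup only across its row; handles point aslant along the rows.
- sugar_bowl: white lidded sugar bowl, 62 mm across, 60 mm tall, no handle; stands among the cups on the 18 mm thick board. Origin at the centre of its underside. Leave alone.

How it is judged:
By the outcome, as a careful person would: the job done as asked, in the order asked, and still so for the second after the job is handed in, with the robot touching nothing.
It also fails if it takes over 99 s, if anything falls off the work surface, if the arm or the gripper's body presses on something with over 40 N, if the wrist force passes 120 N, or if a joint passes its speed limit or range.

## Working session

There is one attempt and no reset: what is moved stays moved. The work goes in short steps, Python scripts to look and compute and a shell command to move; the robot and the scene stay as the last step left them, time stands still between calls to the robot, and variables do not carry over. Pictures are saved under pics/ and viewed, and the job is handed in when it is done.

```bash
ls; mkdir -p pics
cat > h.py <<'E'
import numpy as np, cv2
from plant import robot
def save(fr,name): cv2.imwrite('pics/'+name,fr[...,::-1])
E
python3 - <<'E'
from h import *
s=robot.state(); print(s)
for n in('top','scene'):
    f=robot.grab_frame(n); save(f['frame'],n+'0.png'); np.savez('/tmp/'+n+'.npz',**f)
    print({k:v for k,v in f.items() if k not in('frame','z_map')})
E
```

```text
pics
{'clock': 0.0, 'q': array([-6.48596748e+01,  1.83517361e+01,  8.97085049e+01,  2.40430441e-03,
        7.20425599e+01, -1.14440101e+00]), 'dq': array([-0.0548244 ,  0.06333648, -0.04741419, -0.00378681,  0.15186753,
        0.00637809]), 'joint_torque': array([ 3.06974849e-03, -4.15520239e+01, -2.34159762e+01,  3.14271738e-04,
        8.36236984e-03, -1.31349233e-05]), 'tcp_pos': array([ 0.25444801, -0.51509549,  0.23046708]), 'eef_rot': array([[ 4.42819909e-01, -8.96610284e-01, -7.26110026e-04],
       [-8.96608785e-01, -4.42820498e-01,  1.64120597e-03],
       [-1.79305856e-03, -7.57220510e-05, -9.99998390e-01]]), 'wrist_force': array([-0.64988208,  0.19670738,  0.81073021]), 'moment': array([-0.0240877 , -0.05150417,  0.0273124 ]), 'grip_width': 0.9999082472941776}
{'vertical_fov': 47.2962816507215, 'cx': 258.2656879887736, 'cy': 202.09003565307654, 'dist_coeffs': array([-0.08682249,  0.        ,  0.        ,  0.        ,  0.        ]), 'R': array([[ 0.05247783, -0.99860941,  0.00503255],
       [-0.97695414, -0.05238262, -0.2069219 ],
       [ 0.20689777,  0.00594224, -0.97834452]]), 't': array([-0.05093633,  0.52888037,  1.06301383])}
{'vertical_fov': 42.31188419700329, 'cx': 256.74409650407176, 'cy': 197.2339395631357, 'dist_coeffs': array([-0.11080968,  0.        ,  0.        ,  0.        ,  0.        ]), 'R': array([[ 0.547878  ,  0.8365566 ,  0.00166061],
       [ 0.61602939, -0.40210563, -0.67736169],
       [-0.56598365,  0.37213456, -0.73564827]]), 't': array([-0.28201921, -0.28009687,  1.41812128])}
```

View pics/top0.png

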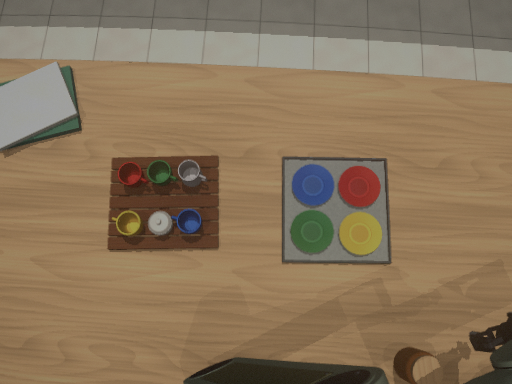

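View pics/scene0.png

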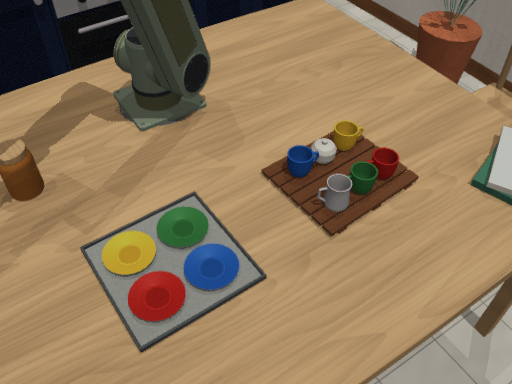

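```bash
cat >> h.py <<'E'
def cloud(f,R=None,t=None):
    h,w=f['z_map'].shape
    F=h/2/np.tan(np.radians(f['vertical_fov']/2))
    K=np.array([[F,0,f['cx']],[0,F,f['cy']],[0,0,1]])
    u,v=np.meshgrid(np.arange(w),np.arange(h))
    p=cv2.undistortPoints(np.stack([u,v],-1).reshape(-1,1,2).astype(float),K,f['dist_coeffs']).reshape(h,w,2)
    z=f['z_map'][...,None]
    c=np.concatenate([p*z,z],-1)
    if R is None: R,t=f['R'],f['t']
    return (c-t)@R   # R^T (c-t)
def masks(fr):
    hsv=cv2.cvtColor(fr,cv2.COLOR_RGB2HSV); H,S,V=[hsv[...,i].astype(int) for i in range(3)]
    return dict(red=((H<5)|(H>174))&(S>170)&(V>60),yellow=(H>22)&(H<34)&(S>150)&(V>110),green=(H>45)&(H<80)&(S>100),blue=(H>105)&(H<130)&(S>110)&(V>40))
def circ(P):
    A=np.c_[2*P,np.ones(len(P))]; s=np.linalg.lstsq(A,(P**2).sum(1),rcond=None)[0]
    return s[:2],np.sqrt(s[2]+s[:2]@s[:2])
E
python3 - <<'E'
from h import *
im=cv2.imread('pics/top0.png')
a=cv2.resize(im[145:260,95:230],None,fx=5.5,fy=5.0,interpolation=cv2.INTER_CUBIC); cv2.imwrite('pics/crop0.png',a)
for n in('top','scene'):
    f=dict(np.load(f'/tmp/{n}.npz')); P=cloud(f); 
    for c,m in masks(f['frame']).items():
        ok=m&(f['z_map']>0)&(P[...,2]>0.0)&(P[...,2]<.12)
        nn,lab,st,ce=cv2.connectedComponentsWithStats(ok.astype(np.uint8))
        for i in range(1,nn):
            if st[i,4]<60: continue
            q=P[lab==i]; 
            print(n,c,st[i],'x',q[:,0].min().round(3),q[:,0].max().round(3),'y',q[:,1].min().round(3),q[:,1].max().round(3),'z',np.percentile(q[:,2],[2,50,98]).round(4))
E
```

```text
top red [118 162  29  23 232] x 0.556 0.615 y 0.268 0.34 z [0.0203 0.0416 0.0802]
top red [339 166  41  40 999] x 0.543 0.652 y -0.343 -0.234 z [0.0091 0.0164 0.0226]
top yellow [112 211  29  24 206] x 0.428 0.497 y 0.269 0.345 z [0.0186 0.0718 0.0797]
top yellow [340 213  38  41 691] x 0.417 0.525 y -0.338 -0.239 z [0.0102 0.017  0.0231]
top green [147 170  29  13 144] x 0.564 0.612 y 0.193 0.265 z [0.0203 0.0262 0.0778]
top green [291 213  42  39 550] x 0.416 0.516 y -0.219 -0.111 z [0.0104 0.0168 0.0227]
top blue [ 292  165   42   40 1304] x 0.54 0.649 y -0.219 -0.109 z [0.0086 0.0159 0.0227]
top blue [172 209  29  24 325] x 0.441 0.506 y 0.118 0.192 z [0.0205 0.0269 0.0792]
scene red [367 148  32  31 617] x 0.556 0.618 y 0.269 0.342 z [0.0321 0.0625 0.0788]
scene red [ 128  272   57   49 2193] x 0.542 0.654 y -0.344 -0.234 z [0.01   0.0166 0.0229]
scene yellow [334 120  29  17  92] x 0.428 0.489 y 0.269 0.346 z [0.0653 0.0767 0.0795]
scene yellow [ 102  231   54   44 1498] x 0.417 0.528 y -0.348 -0.236 z [0.0109 0.0177 0.0233]
scene green [472 150  40  55 495] x 0.687 0.825 y 0.485 0.616 z [0.0061 0.0217 0.027 ]
scene green [348 161  30  33 695] x 0.524 0.627 y 0.202 0.283 z [0.0301 0.0607 0.0784]
scene green [ 157  207   51   40 1576] x 0.415 0.525 y -0.22 -0.109 z [0.01   0.0162 0.0222]
scene blue [287 146  32  31 705] x 0.441 0.504 y 0.116 0.197 z [0.0308 0.0593 0.0779]
scene blue [ 184  244   55   46 1980] x 0.528 0.651 y -0.22 -0.103 z [0.0089 0.0166 0.0228]
```

View pics/crop0.png

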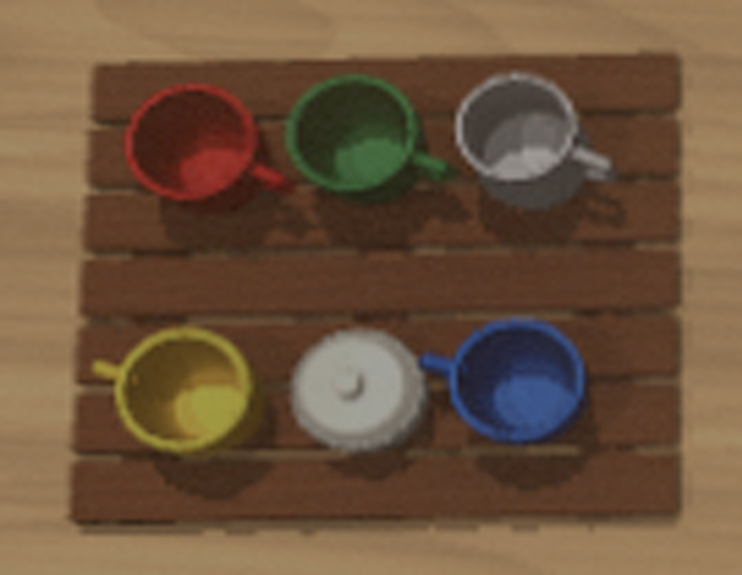

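```bash
cat >> h.py <<'E'
def plane(f,u,v,z,R=None,t=None):
    h=f['z_map'].shape[0]; F=h/2/np.tan(np.radians(f['vertical_fov']/2))
    K=np.array([[F,0,f['cx']],[0,F,f['cy']],[0,0,1]])
    p=cv2.undistortPoints(np.array([[[u,v]]],float),K,f['dist_coeffs'])[0,0]
    if R is None: R,t=f['R'],f['t']
    d=R.T@np.r_[p,1]; o=-R.T@t
    return (o+d*(z-o[2])/d[2])[:2]
E
python3 - <<'E'
from h import *
f=dict(np.load('/tmp/top.npz'))
for n,(a,b),zz in [('red',(192,141),.076),('green',(352,135),.076),('yellow',(184,389),.076),('blue',(518,380),.076),('jug',(517,140),.084),('bowlknob',(349,382),.078),
  ('redh',(290,185),.055),('greenh',(450,172),.055),('yelh',(97,369),.055),('blueh',(424,361),.055),('jugh',(607,172),.06)]:
    print(n,plane(f,(a+.5)/5.5-.5+95,(b+.5)/5-.5+145,zz).round(4))
for n in('top','scene'):
  f=dict(np.load(f'/tmp/{n}.npz'));P=cloud(f)
  for c,m in masks(f['frame']).items():
    m=m&(P[...,1]<0)
    m=cv2.morphologyEx(m.astype(np.uint8),cv2.MORPH_CLOSE,np.ones((5,5)))
    cs,_=cv2.findContours(m,cv2.RETR_EXTERNAL,cv2.CHAIN_APPROX_NONE); k=cv2.convexHull(max(cs,key=cv2.contourArea))[:,0]
    w=np.array([plane(f,u,v,.02) for u,v in k]); c0,r=circ(w); print(n,c,'saucer',c0.round(4),r.round(4))
E
```

```text
red [0.5853 0.3097]
green [0.5922 0.235 ]
yellow [0.4574 0.2987]
blue [0.4703 0.147 ]
jug [0.5914 0.1566]
bowlknob [0.4648 0.2232]
redh [0.5697 0.2669]
greenh [0.5806 0.1918]
yelh [0.4685 0.3472]
blueh [0.481  0.1948]
jugh [0.5831 0.1172]
top red saucer [ 0.5978 -0.2892] 0.0539
top yellow saucer [ 0.4708 -0.2906] 0.0527
top green saucer [ 0.4678 -0.1641] 0.0524
top blue saucer [ 0.5947 -0.1645] 0.0551
scene red saucer [ 0.5974 -0.2884] 0.0555
scene yellow saucer [ 0.4708 -0.2921] 0.0559
scene green saucer [ 0.4697 -0.1646] 0.0552
scene blue saucer [ 0.5949 -0.1638] 0.0561
```

```bash
python3 -m creep '[[[0,0,0],[0,0,-8.5]],[[0,0,0],[0,0,-8.5]],[[0,0,0],[0,0,-8.5]],[[0,0,0],[0,0,-8.5]],[[0,0,0],[0,0,-8.5]]]' -1 60; python3 -m creep '[[[0,0,0],[0,0,-8.5]],[[0,0,0],[0,0,-8.5]],[[0,0,0],[0,0,-8.5]],[[0,0,0],[0,0,-0.5]],[[0,0,0],[0,0,0]]]'
cat > go.py <<'E'
import sys,json
from h import *
s=robot.state(); R=np.array(s['eef_rot']); p=np.array(s['tcp_pos'])
g=np.array(json.loads(sys.argv[1]))
print('clk',s['clock'],'p',p.round(4),'yaw',np.degrees(np.arctan2(R[1,0],R[0,0])).round(2),'tilt',R[:2,2].round(4),'w',round(s['grip_width'],3),'F',np.round(s['wrist_force'],1),'tool delta',(R.T@(g-p)).round(4))
E
python3 go.py '[0.458,0.2985,0.231]'
```

```text
clock: 0.6
tcp_pos: [0.2545, -0.5153, 0.2308]
eef_rot: [[0.934, -0.356, -0.0], [-0.356, -0.934, 0.001], [-0.001, -0.001, -1.0]]
wrist_force: [0.6, 0.6, -0.0]
grip_width: 1.0
clock: 1.1
tcp_pos: [0.2546, -0.5154, 0.231]
eef_rot: [[0.997, 0.081, -0.0], [0.081, -0.997, 0.001], [-0.0, -0.001, -1.0]]
wrist_force: [0.2, 0.1, 0.7]
grip_width: 1.001
clk 1.1 p [ 0.2546 -0.5154  0.231 ] yaw 4.63 tilt [-0.0003  0.0005] w 1.001 F [0.2 0.1 0.7] tool delta [ 2.684e-01 -7.948e-01  4.000e-04]
```

```bash
python3 -m creep '[[[0.02,-0.03,0],[0,0,0]],[[0.02,-0.04,0],[0,0,0]],[[0.02,-0.04,0],[0,0,0]],[[0.02,-0.04,0],[0,0,0]],[[0.02,-0.04,0],[0,0,0]]]'; python3 -m creep '[[[0.015,-0.04,0],[0,0,0]],[[0.015,-0.04,0],[0,0,0]],[[0.015,-0.04,0],[0,0,0]],[[0.015,-0.04,0],[0,0,0]],[[0.015,-0.04,0],[0,0,0]]]' >/dev/null;  python3 -m creep '[[[0.015,-0.04,0],[0,0,0]],[[0.015,-0.04,0],[0,0,0]],[[0.015,-0.04,0],[0,0,0]],[[0.015,-0.04,0],[0,0,0]],[[0.015,-0.04,0],[0,0,0]]]' >/dev/null;python3 -m creep '[[[0.02,-0.03,0],[0,0,0]],[[0.01,-0.03,0],[0,0,0]],[[0,-0.02,0],[0,0,0]],[[0,0,0],[0,0,0]],[[0,0,0],[0,0,0]]]' >/dev/null;python3 go.py '[0.458,0.2985,0.231]'
python3 - <<'E'
from h import *
s=robot.state()
f=robot.grab_frame('wrist');save(f['frame'],'w1.png'); np.savez('/tmp/w.npz',p=s['tcp_pos'],Rt=s['eef_rot'],**f); print(f['T_tool_cam'])
E
```

```text
clock: 1.6
tcp_pos: [0.3387, -0.3162, 0.2313]
eef_rot: [[0.997, 0.08, 0.0], [0.08, -0.997, -0.0], [0.0, 0.0, -1.0]]
wrist_force: [0.3, -0.8, 0.7]
grip_width: 0.997
clk 3.1 p [0.4775 0.1753 0.2311] yaw 4.77 tilt [-0.0005 -0.0009] w 0.999 F [ 0.5 -0.2  0.3] tool delta [-0.0092 -0.1244 -0.    ]
[[ 9.99998852e-01  8.59068312e-05  1.51297419e-03 -1.88829895e-06]
 [-5.44306501e-04  9.52128726e-01  3.05696896e-01 -7.82084694e-02]
 [-1.41428474e-03 -3.05697369e-01  9.52127680e-01 -1.42636831e-01]
 [ 0.00000000e+00  0.00000000e+00  0.00000000e+00  1.00000000e+00]]
```

View pics/w1.png

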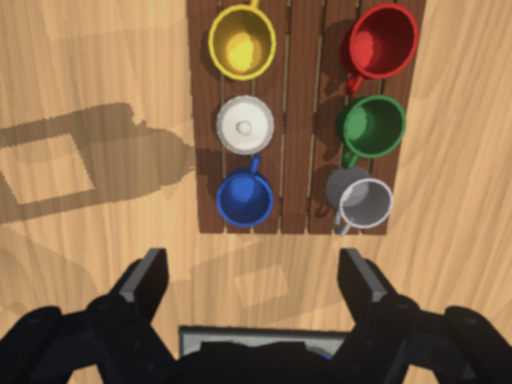

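```bash
cat >> h.py <<'E'
def wristRt(f,p,R):
    T=np.array(f['T_tool_cam']); Rw=R@T[:3,:3]; tw=R@T[:3,3]+p
    return Rw.T, -Rw.T@tw
E
python3 - <<'E'
from h import *
f=dict(np.load('/tmp/w.npz')); R,t=wristRt(f,f['p'],f['Rt'])
for n,uv,z in [('red',(384,41),.076),('green',(375,127),.076),('yellow',(242.5,42),.076),('blue',(244.5,199),.076),('jug',(365,202),.084),('knob',(244,128),.078)]:
    print(n,plane(f,*uv,z,R,t).round(4))
im=cv2.imread('pics/w1.png')[0:240,190:430]; cv2.imwrite('pics/w1c.png',cv2.resize(im,None,fx=2.5,fy=2.5,interpolation=cv2.INTER_CUBIC))
E
```

```text
red [0.5861 0.3127]
green [0.5946 0.2371]
yellow [0.4581 0.3017]
blue [0.4712 0.1509]
jug [0.5973 0.1609]
knob [0.4652 0.2257]
```

View pics/w1c.png

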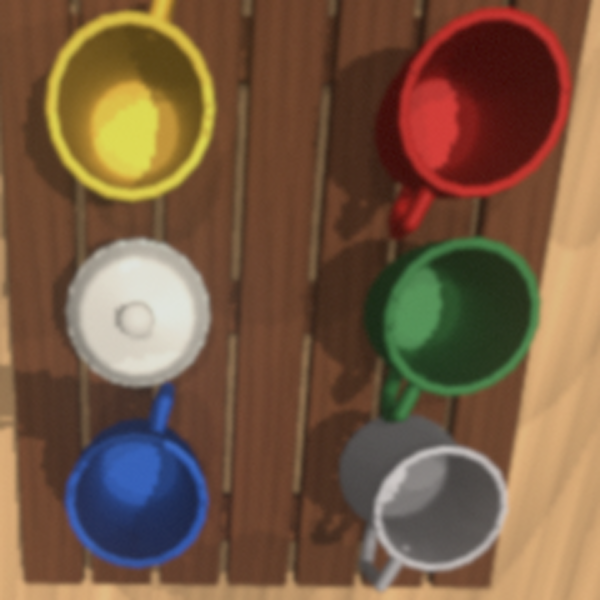

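```bash
python3 -m creep '[[[-0.003,-0.03,0],[0,0,0]],[[-0.003,-0.04,0],[0,0,0]],[[-0.003,-0.035,0],[0,0,0]],[[-0.002,-0.02,0],[0,0,0]],[[0,0,0],[0,0,0]]]'>/dev/null;python3 go.py '[0.458,0.300,0.100]'
python3 - <<'E'
from h import *
s=robot.state()
f=robot.grab_frame('wrist');save(f['frame'],'w2.png'); np.savez('/tmp/w.npz',p=s['tcp_pos'],Rt=s['eef_rot'],**f)
E
```

```text
clk 3.65 p [0.4562 0.3    0.2313] yaw 4.83 tilt [0.0001 0.0003] w 0.998 F [-0.   0.1  1. ] tool delta [0.0018 0.0002 0.1313]
```

View pics/w2.png

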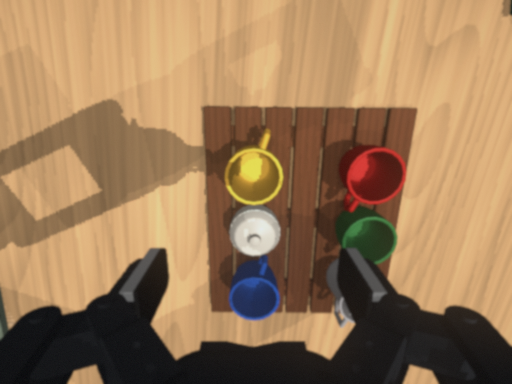

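Run:
```python
from h import *
f=dict(np.load('/tmp/w.npz')); R,t=wristRt(f,f['p'],f['Rt'])
for n,uv,z in [('red',(376,175),.076),('green',(369,236),.076),('yellow',(254,177),.076),('blue',(255,291),.076),('knob',(255,239),.078)]:
    print(n,plane(f,*uv,z,R,t).round(4))
im=cv2.imread('pics/w2.png')[130:330,200:420]; cv2.imwrite('pics/w2c.png',cv2.resize(im,None,fx=3,fy=3,interpolation=cv2.INTER_CUBIC))
```

```text
red [0.585  0.3138]
green [0.5922 0.2439]
yellow [0.4581 0.301 ]
blue [0.4714 0.161 ]
knob [0.4653 0.2303]
```

View pics/w2c.png

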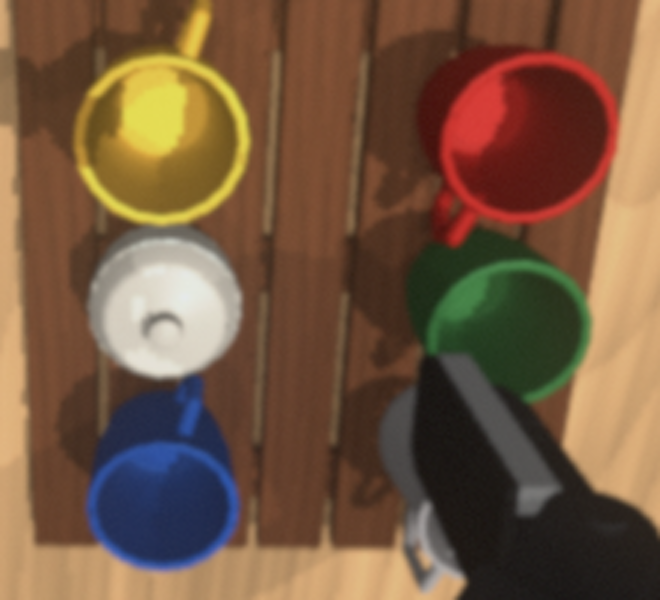

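```bash
python3 -m creep '[[[0.002,-0.001,0.03],[0,0,0]],[[0,0,0.04],[0,0,0]],[[0,0,0.04],[0,0,0]],[[0,0,0.02],[0,0,0]],[[0,0,0],[0,0,0]]]'>/dev/null;python3 go.py '[0.458,0.301,0.031]'
python3 - <<'E'
from h import *
s=robot.state()
f=robot.grab_frame('wrist');save(f['frame'],'w3.png')
E
```

```text
clk 4.2 p [0.4568 0.2971 0.0985] yaw 4.65 tilt [-0.0059 -0.0045] w 1.004 F [-0.6 -0.9  0.5] tool delta [ 0.002  -0.0041  0.0675]
```

View pics/w3.png

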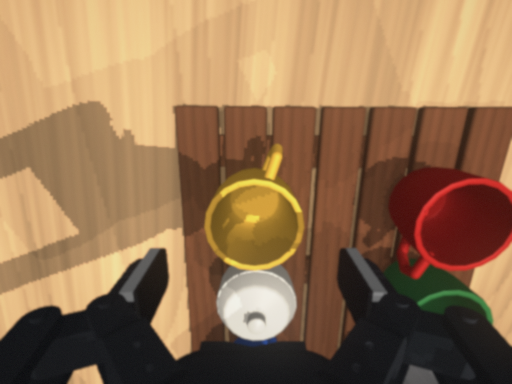

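```bash
python3 -m creep '[[[0.001,-0.002,0.01],[0,0,0]],[[0,0,0.02],[0,0,0]],[[0,0,0.02],[0,0,0]],[[0,0,0.01],[0,0,0]],[[0,0,0.005],[0,0,0]]]'; python3 -m creep '[[[0,0,0],[0,0,0]],[[0,0,0],[0,0,0]]]'>/dev/null;python3 go.py '[0.458,0.301,0.031]'
python3 - <<'E'
from h import *
f=robot.grab_frame('wrist');save(f['frame'],'w4.png')
E
```

```text
clock: 4.75
tcp_pos: [0.4595, 0.3023, 0.0362]
eef_rot: [[0.997, 0.083, 0.0], [0.083, -0.997, 0.0], [0.001, -0.0, -1.0]]
wrist_force: [0.2, 0.4, 0.5]
grip_width: 0.999
clk 4.95 p [0.4598 0.3027 0.0371] yaw 4.79 tilt [0.0016 0.0009] w 0.997 F [0.5 1.5 0.3] tool delta [-0.0019  0.0016  0.0061]
```

View pics/w4.png

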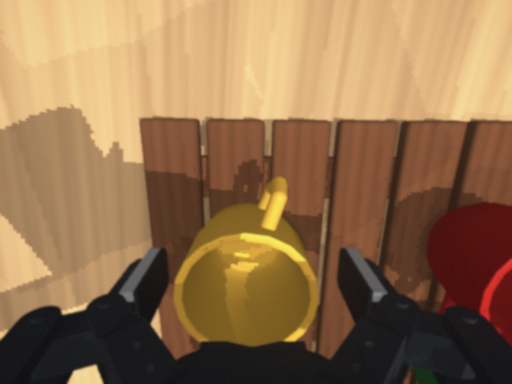

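```bash
python3 -m creep '[[[-0.002,0.002,0.003],[0,0,0]],[[0,0,0.003],[0,0,0]],[[0,0,0],[0,0,0]]]'>/dev/null;python3 go.py '[0.458,0.301,0.031]'; for i in 1 2 3; do python3 -m creep '[[[0,0,0],[0,0,0]],[[0,0,0],[0,0,0]],[[0,0,0],[0,0,0]]]' 1 50 | grep -E 'force|width';done;  python3 go.py '[0.458,0.301,0.031]'
```

```text
clk 5.3 p [0.457 0.3   0.03 ] yaw 4.79 tilt [-0.0005 -0.0004] w 0.999 F [-0.5 -0.3 -0.2] tool delta [ 0.0011 -0.0009 -0.001 ]
wrist_force: [-1.0, 0.0, 3.1]
grip_width: 0.693
wrist_force: [-0.4, -0.3, 3.5]
grip_width: 0.694
wrist_force: [-1.6, -1.6, 5.5]
grip_width: 0.693
clk 6.2 p [0.4573 0.3003 0.0305] yaw 4.79 tilt [0.0002 0.0001] w 0.693 F [-1.6 -1.6  5.5] tool delta [ 0.0007 -0.0007 -0.0005]
```

```bash
python3 -m creep '[[[0,0,-0.005],[0,0,0]],[[0,0,-0.015],[0,0,0]],[[0,0,-0.03],[0,0,0]],[[0,0,-0.04],[0,0,0]],[[0,0,-0.03],[0,0,0]]]'>/dev/null; python3 go.py '[0.4708,-0.291,0.15]'
python3 - <<'E'
from h import *
f=robot.grab_frame('wrist');save(f['frame'],'w5.png')
E
```

```text
clk 6.7 p [0.4576 0.3003 0.1519] yaw 4.79 tilt [0.0009 0.0003] w 0.689 F [ 0.4  0.  -1.2] tool delta [-0.0361  0.5903  0.0017]
```

View pics/w5.png

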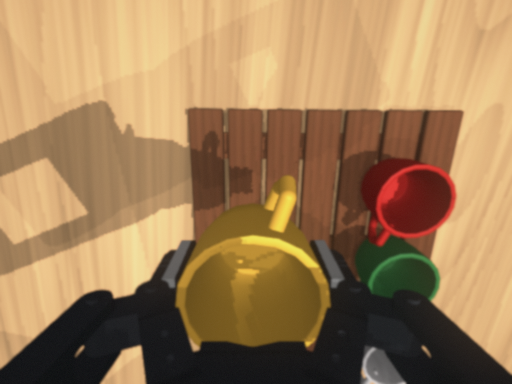

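```bash
cat > held.py <<'E'
# rim top (nearest image-top) pixel -> cup centre in tool frame
import sys
from h import *
f=dict(np.load('/tmp/w.npz')); T=f['T_tool_cam']; Rc=T[:3,:3].T; tc=-Rc@T[:3,3]
for a in sys.argv[1:]:
    u,v,z=map(float,a.split(',')); print(a,plane(f,u,v,z,Rc,tc).round(4))
E
python3 held.py 253,236,-.0455 177,290,-.0455 330,290,-.0455 & python3 -m creep '[[[-0.002,0.02,0],[0,0,0]],[[-0.002,0.03,0],[0,0,0]],[[-0.003,0.04,0],[0,0,0]],[[-0.003,0.04,0],[0,0,0]],[[-0.003,0.04,0],[0,0,0]]]' >/dev/null
python3 -m creep '[[[-0.003,0.04,0],[0,0,0]],[[-0.003,0.04,0],[0,0,0]],[[-0.003,0.04,0],[0,0,0]],[[-0.003,0.04,0],[0,0,0]],[[-0.003,0.04,0],[0,0,0]]]' >/dev/null
python3 -m creep '[[[-0.003,0.04,0],[0,0,0]],[[-0.003,0.04,0],[0,0,0]],[[-0.003,0.04,0],[0,0,0]],[[-0.002,0.03,0],[0,0,0]],[[-0.002,0.02,0],[0,0,0]]]' >/dev/null
python3 -m creep '[[[0,0,0],[0,0,0]],[[0,0,0],[0,0,0]]]' >/dev/null
python3 go.py '[0.4708,-0.291,0.15]'
```

```text
253,236,-.0455 [ 0.0003 -0.0307]
177,290,-.0455 [-0.0292 -0.0076]
330,290,-.0455 [ 0.0303 -0.0076]
clk 8.45 p [ 0.461  -0.2411  0.1496] yaw 4.72 tilt [-0.0012  0.0011] w 0.69 F [-0.5  1.7 -1. ] tool delta [ 0.0057  0.0505 -0.0004]
```

```bash
python3 -m creep '[[[0.003,0.02,0],[0,0,0]],[[0.003,0.02,0],[0,0,0]],[[0,0.01,0],[0,0,0]],[[0,0,0],[0,0,0]],[[0,0,0],[0,0,0]]]' >/dev/null
python3 go.py '[0.4708,-0.291,0.023]'
python3 - <<'E'
from h import *
s=robot.state()
f=robot.grab_frame('wrist');save(f['frame'],'w6.png');np.savez('/tmp/w.npz',p=s['tcp_pos'],Rt=s['eef_rot'],**f)
E
```

```text
clk 8.95 p [ 0.4714 -0.2901  0.1501] yaw 4.79 tilt [-0.0007  0.0008] w 0.695 F [-0.6  1.1 -1.1] tool delta [-0.0006  0.001   0.1271]
```

View pics/w6.png

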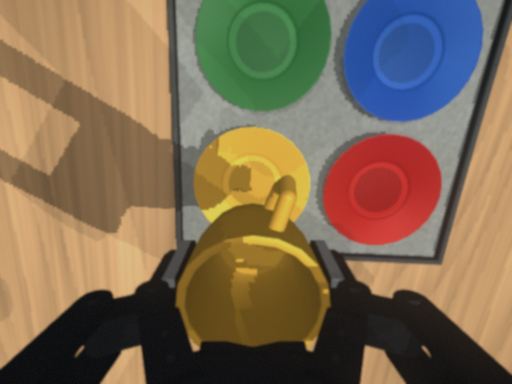

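Run:
```python
from h import *
f=dict(np.load('/tmp/w.npz')); R,t=wristRt(f,f['p'],f['Rt'])
for n,uv,z in [('green',(263,41),.011),('blue',(407.5,51.5),.011),('red',(379,190),.011),('yellow_rimtop',(251,127),.02),('yl',(193,178),.02),('yr',(310,178),.02)]:
    print(n,plane(f,*uv,z,R,t).round(4))
```

```text
green [ 0.4701 -0.1637]
blue [ 0.5958 -0.162 ]
red [ 0.599  -0.2878]
yellow_rimtop [ 0.4657 -0.2359]
yl [ 0.4141 -0.2885]
yr [ 0.5263 -0.279 ]
```

```bash
python3 -m creep '[[[-0.001,0.001,0.02],[0,0,0]],[[0,0,0.03],[0,0,0]],[[0,0,0.03],[0,0,0]],[[0,0,0.02],[0,0,0]],[[0,0,0.01],[0,0,0]]]' >/dev/null
python3 -m creep '[[[0,0,0.005],[0,0,0]],[[0,0,0],[0,0,0]],[[0,0,0],[0,0,0]]]' >/dev/null
python3 go.py '[0.4708,-0.291,0.0235]'
```

```text
clk 9.8 p [ 0.4714 -0.2921  0.0363] yaw 4.8 tilt [ 0.0018 -0.0012] w 0.695 F [-0.3  0.  -0.3] tool delta [-0.0006 -0.0011  0.0128]
```

```bash
python3 -m creep '[[[0,0,0.004],[0,0,0]],[[0,0,0.003],[0,0,0]],[[0,0,0.002],[0,0,0]],[[0,0,0],[0,0,0]],[[0,0,0],[0,0,0]]]' |grep -E 'tcp|force'
python3 -m creep '[[[0,0,0.001],[0,0,0]],[[0,0,0.001],[0,0,0]],[[0,0,0],[0,0,0]],[[0,0,0],[0,0,0]]]' |grep -E 'tcp|force'
python3 -m creep '[[[0,0,0.001],[0,0,0]],[[0,0,0],[0,0,0]],[[0,0,0],[0,0,0]]]' |grep -E 'tcp|force'
python3 go.py '[0.4708,-0.291,0.0235]'
```

```text
tcp_pos: [0.4707, -0.2918, 0.0263]
wrist_force: [-0.2, 0.1, -1.6]
tcp_pos: [0.4707, -0.2917, 0.0243]
wrist_force: [-0.9, 0.2, -1.6]
tcp_pos: [0.4709, -0.2918, 0.0235]
wrist_force: [-0.2, 1.2, 1.1]
clk 11.0 p [ 0.4709 -0.2918  0.0235] yaw 4.79 tilt [ 0.0004 -0.0003] w 0.698 F [-0.2  1.2  1.1] tool delta [ 0.     -0.0008  0.    ]
```

```bash
python3 -m creep '[[[0,0,0.001],[0,0,0]],[[0,0,0],[0,0,0]],[[0,0,0],[0,0,0]]]' |grep -E 'tcp|force'
python3 -m creep '[[[0,0,0],[0,0,0]],[[0,0,0],[0,0,0]],[[0,0,0],[0,0,0]],[[0,0,0],[0,0,0]]]' 0 |grep -E 'width|force'
```

```text
tcp_pos: [0.4709, -0.2919, 0.0235]
wrist_force: [-3.0, 0.7, 8.4]
wrist_force: [-2.5, 0.7, 7.8]
grip_width: 0.696
```

```bash
python3 -m creep '[[[0,0,0],[0,0,0]],[[0,0,0],[0,0,0]],[[0,0,0],[0,0,0]],[[0,0,0],[0,0,0]]]' -0.75 |grep -E 'width|force|tcp'
python3 - <<'E'
from h import *
f=robot.grab_frame('wrist');save(f['frame'],'w7.png')
E
```

```text
tcp_pos: [0.4707, -0.2917, 0.0221]
wrist_force: [0.2, 0.4, -0.2]
grip_width: 0.874
```

View pics/w7.png

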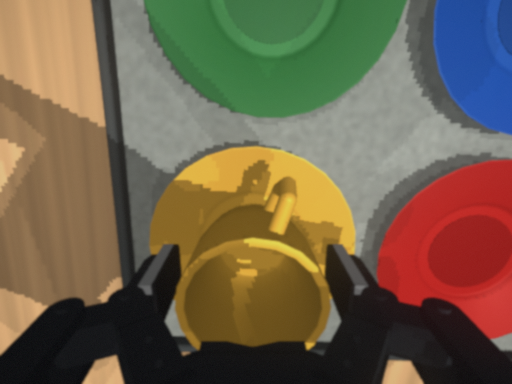

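```bash
python3 -m creep '[[[0,0,-0.005],[0,0,0]],[[0,0,-0.015],[0,0,0]],[[0,0,-0.03],[0,0,0]],[[0,0,-0.05],[0,0,0]],[[0,0,-0.04],[0,0,0]]]' >/dev/null
python3 go.py '[0.4705,0.149,0.16]'
python3 - <<'E'
from h import *
f=robot.grab_frame('wrist');save(f['frame'],'w8.png')
f=robot.grab_frame('scene');save(f['frame'],'s8.png')
E
```

```text
clk 12.65 p [ 0.4709 -0.2919  0.1648] yaw 4.79 tilt [ 0.0011 -0.0008] w 0.875 F [ 0.6 -0.4 -0.3] tool delta [ 0.0364 -0.4394  0.0044]
```

View pics/w8.png

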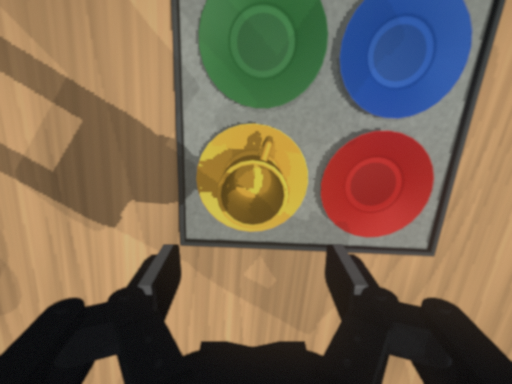

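View pics/s8.png

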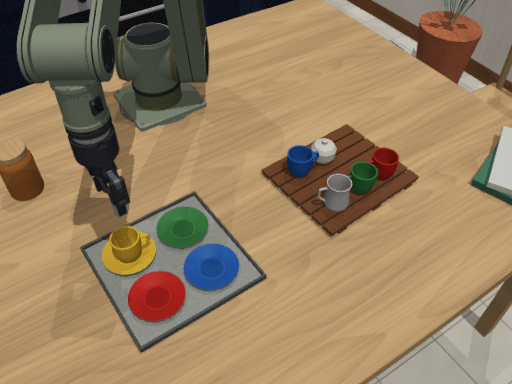

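```bash
python3 -m creep '[[[0.003,-0.02,0],[0,0,0]],[[0.003,-0.04,0],[0,0,0]],[[0.003,-0.04,0],[0,0,0]],[[0.003,-0.04,0],[0,0,0]],[[0.003,-0.04,0],[0,0,0]]]' -1 >/dev/null
python3 -m creep '[[[0.003,-0.04,0],[0,0,0]],[[0.003,-0.04,0],[0,0,0]],[[0.003,-0.04,0],[0,0,0]],[[0.003,-0.04,0],[0,0,0]],[[0.003,-0.04,0],[0,0,0]]]' >/dev/null
python3 -m creep '[[[0.003,-0.03,0],[0,0,0]],[[0.003,-0.03,0],[0,0,0]],[[0,0,0],[0,0,0]],[[0,0,0],[0,0,0]]]' >/dev/null
python3 go.py '[0.4705,0.149,0.10]'
```

```text
clk 14.15 p [0.4693 0.1499 0.1617] yaw 4.88 tilt [-0.0012 -0.0009] w 0.999 F [0.2 0.1 0.3] tool delta [0.0012 0.0009 0.0617]
```

```bash
python3 -m creep '[[[0.001,0.001,0.02],[0,0,0]],[[0,0,0.04],[0,0,0]],[[0,0,0.02],[0,0,0]],[[0,0,0],[0,0,0]],[[0,0,0],[0,0,0]]]' >/dev/null
python3 go.py '[0.4705,0.149,0.03]'
python3 - <<'E'
from h import *
f=robot.grab_frame('wrist');save(f['frame'],'w9.png')
E
```

```text
clk 14.65 p [0.4712 0.148  0.0825] yaw 4.71 tilt [-0.0001 -0.0003] w 1.002 F [0.8 0.  0.4] tool delta [-0.0007 -0.0011  0.0525]
```

View pics/w9.png

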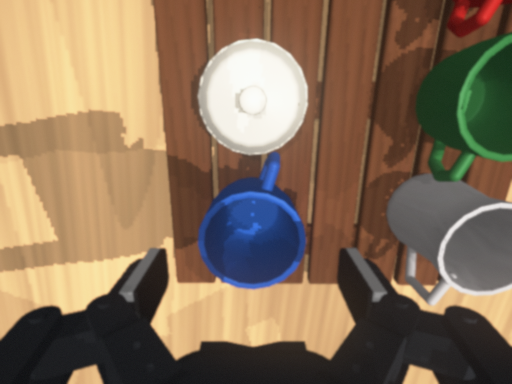

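```bash
python3 held.py 252,238,.0065 252,287,.0065
python3 -m creep '[[[0,0,0.02],[0,0,0]],[[0,0,0.02],[0,0,0]],[[0,0,0.008],[0,0,0]],[[0,0,0.004],[0,0,0]],[[0,0,0],[0,0,0]]]' >/dev/null
python3 go.py '[0.4705,0.149,0.03]'
```

```text
252,238,.0065 [-0.0001 -0.004 ]
252,287,.0065 [-0.0001  0.0282]
clk 15.2 p [0.4715 0.1489 0.0308] yaw 4.78 tilt [0.0011 0.0002] w 0.999 F [0.3 0.5 0.2] tool delta [-0.001  -0.0002  0.0008]
```

```bash
python3 -m creep '[[[-0.0005,-0.002,0],[0,0,0]],[[0,0,0],[0,0,0]]]' >/dev/null
for i in 1 2; do python3 -m creep '[[[0,0,0],[0,0,0]],[[0,0,0],[0,0,0]],[[0,0,0],[0,0,0]],[[0,0,0],[0,0,0]]]' 1 50 | grep -E 'force|width';done
python3 go.py '[0.4705,0.149,0.03]'
python3 -m creep '[[[0,0,-0.005],[0,0,0]],[[0,0,-0.015],[0,0,0]],[[0,0,-0.03],[0,0,0]],[[0,0,-0.04],[0,0,0]],[[0,0,-0.03],[0,0,0]]]'>/dev/null
python3 go.py '[0.5953,-0.164,0.15]'
python3 - <<'E'
from h import *
f=robot.grab_frame('wrist');save(f['frame'],'w10.png')
E
```

```text
wrist_force: [-0.8, 0.8, 5.4]
grip_width: 0.689
wrist_force: [-1.9, -0.5, 5.0]
grip_width: 0.694
clk 16.2 p [0.4705 0.1509 0.031 ] yaw 4.78 tilt [0.0007 0.0002] w 0.694 F [-1.9 -0.5  5. ] tool delta [-0.0002  0.0019  0.001 ]
clk 16.7 p [0.4704 0.1508 0.1522] yaw 4.78 tilt [0.001  0.0002] w 0.694 F [ 0.5 -0.  -2.1] tool delta [0.0982 0.3241 0.0022]
```

View pics/w10.png

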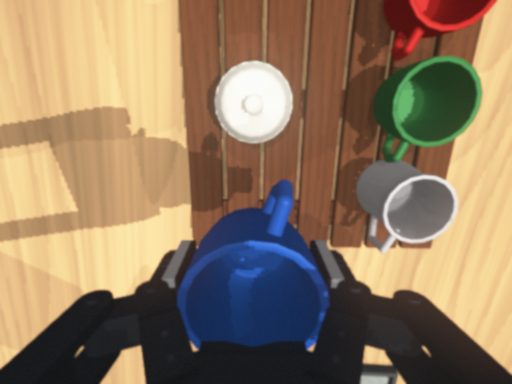

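```bash
python3 held.py 253,241,-.0455
python3 -m creep '[[[0.006,0.02,0],[0,0,0]],[[0.01,0.03,0],[0,0,0]],[[0.012,0.04,0],[0,0,0]],[[0.012,0.04,0],[0,0,0]],[[0.012,0.04,0],[0,0,0]]]' >/dev/null
python3 -m creep '[[[0.012,0.04,0],[0,0,0]],[[0.012,0.04,0],[0,0,0]],[[0.011,0.035,0],[0,0,0]],[[0.01,0.03,0],[0,0,0]],[[0,0,0],[0,0,0]]]' >/dev/null
python3 -m creep '[[[0,0,0],[0,0,0]],[[0,0,0],[0,0,0]]]' >/dev/null
python3 go.py '[0.5952,-0.1616,0.04]'
```

```text
253,241,-.0455 [ 0.0003 -0.0287]
clk 17.95 p [ 0.5925 -0.1541  0.1498] yaw 4.81 tilt [-0.0016  0.0008] w 0.692 F [-0.1 -0.1 -1.4] tool delta [0.0023 0.0078 0.1098]
```

```bash
python3 -m creep '[[[0.002,0.007,0.02],[0,0,0]],[[0,0,0.03],[0,0,0]],[[0,0,0.03],[0,0,0]],[[0,0,0.02],[0,0,0]],[[0,0,0.01],[0,0,0]]]' >/dev/null
python3 -m creep '[[[0,0,0],[0,0,0]],[[0,0,0],[0,0,0]]]' >/dev/null
python3 go.py '[0.5952,-0.1616,0.024]'
python3 - <<'E'
from h import *
s=robot.state()
f=robot.grab_frame('wrist');save(f['frame'],'w11.png')
f=robot.grab_frame('top');save(f['frame'][140:280,270:410].repeat(4,0).repeat(4,1),'t11.png')
E
```

```text
clk 18.65 p [ 0.5965 -0.1615  0.0413] yaw 4.83 tilt [ 0.0016 -0.0005] w 0.695 F [-0.2  0.6 -1.8] tool delta [-0.0013 -0.      0.0173]
```

View pics/w11.png

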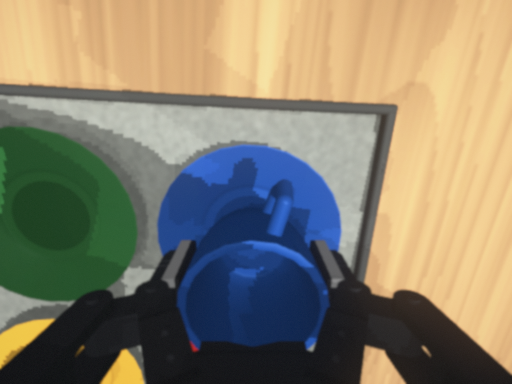

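View pics/t11.png

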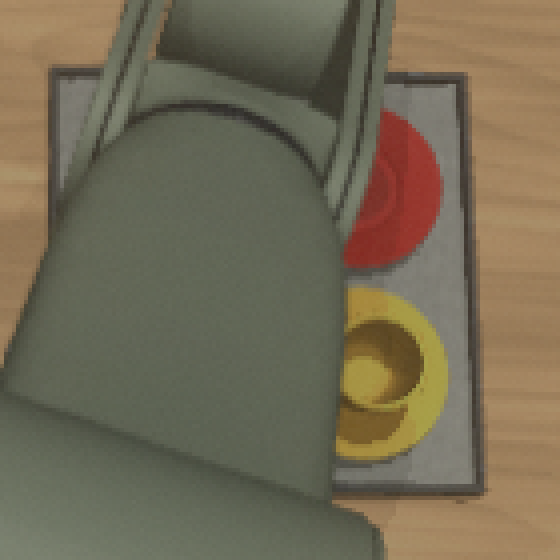

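```bash
python3 held.py 250,145,.0213
python3 -m creep '[[[-0.0015,0,0.006],[0,0,0]],[[0,0,0.004],[0,0,0]],[[0,0,0.003],[0,0,0]],[[0,0,0.002],[0,0,0]],[[0,0,0],[0,0,0]]]' |grep -E 'tcp|force'
python3 -m creep '[[[0,0,0],[0,0,0]],[[0,0,0.001],[0,0,0]],[[0,0,0],[0,0,0]],[[0,0,0],[0,0,0]]]' |grep -E 'tcp|force'
```

```text
250,145,.0213 [-0.0012 -0.054 ]
tcp_pos: [0.5941, -0.162, 0.0249]
wrist_force: [0.2, 0.3, -2.6]
tcp_pos: [0.5944, -0.162, 0.0244]
wrist_force: [0.1, -0.5, -1.7]
```

```bash
python3 -m creep '[[[0,0,0.001],[0,0,0]],[[0,0,0],[0,0,0]],[[0,0,0],[0,0,0]]]' |grep -E 'tcp|force'
python3 -m creep '[[[0,0,0.001],[0,0,0]],[[0,0,0],[0,0,0]],[[0,0,0],[0,0,0]]]' |grep -E 'tcp|force'
```

```text
tcp_pos: [0.5945, -0.1621, 0.024]
wrist_force: [-1.5, 0.1, 4.7]
tcp_pos: [0.5945, -0.1621, 0.024]
wrist_force: [-3.7, 1.0, 10.4]
```

Contact made; release and lift.

```bash
python3 -m creep '[[[0,0,0],[0,0,0]],[[0,0,0],[0,0,0]],[[0,0,0],[0,0,0]],[[0,0,0],[0,0,0]]]' -0.75 |grep -E 'width|force|tcp'
python3 -m creep '[[[0,0,-0.005],[0,0,0]],[[0,0,-0.015],[0,0,0]],[[0,0,-0.03],[0,0,0]],[[0,0,-0.05],[0,0,0]],[[0,0,-0.04],[0,0,0]]]' >/dev/null
python3 go.py '[0.5925,0.236,0.16]'
python3 - <<'E'
from h import *
f=robot.grab_frame('wrist');save(f['frame'],'w12.png')
E
```

```text
tcp_pos: [0.5943, -0.162, 0.022]
wrist_force: [0.4, -0.6, -0.1]
grip_width: 0.875
clk 21.15 p [ 0.5946 -0.162   0.1647] yaw 4.79 tilt [ 0.0013 -0.0005] w 0.875 F [ 1.  -0.6 -0.8] tool delta [ 0.0311 -0.3968  0.0045]
```

View pics/w12.png

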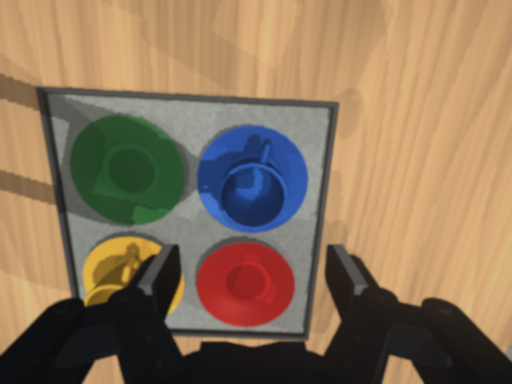

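```bash
python3 -m creep '[[[0.003,-0.02,0],[0,0,0]],[[0.003,-0.04,0],[0,0,0]],[[0.003,-0.04,0],[0,0,0]],[[0.003,-0.04,0],[0,0,0]],[[0.003,-0.04,0],[0,0,0]]]' -1 >/dev/null
python3 -m creep '[[[0.003,-0.04,0],[0,0,0]],[[0.003,-0.04,0],[0,0,0]],[[0.003,-0.04,0],[0,0,0]],[[0.003,-0.04,0],[0,0,0]],[[0.003,-0.03,0],[0,0,0]]]' >/dev/null
python3 -m creep '[[[0.001,-0.02,0],[0,0,0]],[[0,-0.005,0],[0,0,0]],[[0,0,0],[0,0,0]],[[0,0,0],[0,0,0]]]' >/dev/null
python3 go.py '[0.593,0.2357,0.09]'
```

```text
clk 22.6 p [0.5923 0.2332 0.1623] yaw 4.75 tilt [-0.0002 -0.0008] w 1.003 F [ 0.5 -0.4  0.7] tool delta [ 0.001  -0.0025  0.0722]
```

```bash
python3 -m creep '[[[0.001,-0.0025,0.02],[0,0,0]],[[0,0,0.03],[0,0,0]],[[0,0,0.02],[0,0,0]],[[0,0,0],[0,0,0]],[[0,0,0],[0,0,0]]]' >/dev/null
python3 go.py '[0.593,0.2357,0.03]'
python3 - <<'E'
from h import *
f=robot.grab_frame('wrist');save(f['frame'],'w13.png')
E
```

```text
clk 23.1 p [0.5935 0.2358 0.0927] yaw 4.71 tilt [ 0.0002 -0.0002] w 0.999 F [ 0.2 -0.7  1. ] tool delta [-0.0005  0.0001  0.0627]
```

View pics/w13.png

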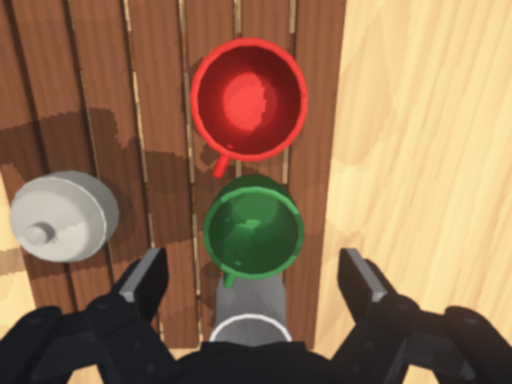

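```bash
python3 held.py 253,184,.0167 253,279,.0167
python3 -m creep '[[[0,0,0.02],[0,0,0]],[[0,0,0.025],[0,0,0]],[[0,0,0.012],[0,0,0]],[[0,0,0.005],[0,0,0]],[[0,0,0],[0,0,0]]]' >/dev/null
python3 -m creep '[[[0,0,0],[0,0,0]]]' >/dev/null
python3 go.py '[0.593,0.2357,0.03]'
```

```text
253,184,.0167 [ 0.0005 -0.0327]
253,279,.0167 [0.0006 0.0296]
clk 23.75 p [0.5939 0.2371 0.0315] yaw 4.78 tilt [0.0021 0.0007] w 1.002 F [ 0.2 -0.9  0.7] tool delta [-0.001   0.0013  0.0015]
```

```bash
python3 -m creep '[[[-0.0005,0.001,0.001],[0,0,0]],[[0,0,0],[0,0,0]]]' >/dev/null
for i in 1 2; do python3 -m creep '[[[0,0,0],[0,0,0]],[[0,0,0],[0,0,0]],[[0,0,0],[0,0,0]],[[0,0,0],[0,0,0]]]' 1 50 | grep -E 'force|width';done
python3 go.py '[0.593,0.2357,0.03]'
python3 -m creep '[[[0,0,-0.005],[0,0,0]],[[0,0,-0.015],[0,0,0]],[[0,0,-0.03],[0,0,0]],[[0,0,-0.04],[0,0,0]],[[0,0,-0.03],[0,0,0]]]'>/dev/null
python3 go.py '[0.4696,-0.164,0.15]'
python3 - <<'E'
from h import *
f=robot.grab_frame('wrist');save(f['frame'],'w14.png')
E
```

```text
wrist_force: [-1.0, 0.4, 4.6]
grip_width: 0.698
wrist_force: [-0.6, 0.0, 5.4]
grip_width: 0.697
clk 24.75 p [0.593  0.2359 0.03  ] yaw 4.79 tilt [0.0011 0.0003] w 0.697 F [-0.6  0.   5.4] tool delta [-0.      0.0002  0.    ]
clk 25.25 p [0.5927 0.2358 0.1508] yaw 4.79 tilt [0.0004 0.0001] w 0.702 F [ 0.5  0.6 -1.5] tool delta [-0.156   0.3881  0.0007]
```

View pics/w14.png

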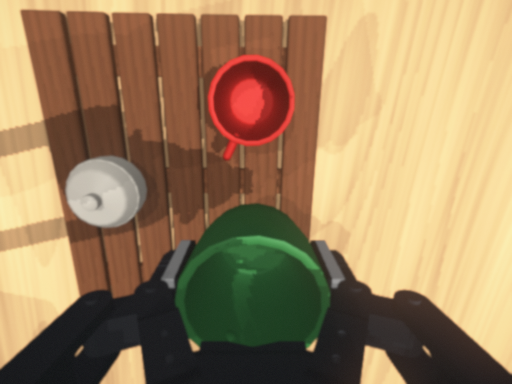

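```bash
python3 -m creep '[[[-0.008,0.02,0],[0,0,0]],[[-0.012,0.03,0],[0,0,0]],[[-0.016,0.04,0],[0,0,0]],[[-0.016,0.04,0],[0,0,0]],[[-0.016,0.04,0],[0,0,0]]]' >/dev/null
python3 -m creep '[[[-0.016,0.04,0],[0,0,0]],[[-0.016,0.04,0],[0,0,0]],[[-0.016,0.04,0],[0,0,0]],[[-0.014,0.035,0],[0,0,0]],[[-0.012,0.03,0],[0,0,0]]]' >/dev/null
python3 -m creep '[[[-0.008,0.02,0],[0,0,0]],[[-0.004,0.01,0],[0,0,0]],[[0,0,0],[0,0,0]],[[0,0,0],[0,0,0]]]' >/dev/null
python3 go.py '[0.4692,-0.164,0.04]'
```

```text
clk 26.7 p [ 0.4714 -0.1601  0.1491] yaw 4.79 tilt [-0.0003  0.0007] w 0.695 F [ 0.2  0.1 -1. ] tool delta [-0.0025  0.0038  0.1091]
```

```bash
python3 -m creep '[[[-0.0025,0.003,0.02],[0,0,0]],[[0,0,0.03],[0,0,0]],[[0,0,0.03],[0,0,0]],[[0,0,0.02],[0,0,0]],[[0,0,0.01],[0,0,0]]]' >/dev/null
python3 -m creep '[[[0,0,0],[0,0,0]],[[0,0,0],[0,0,0]]]' >/dev/null
python3 go.py '[0.4692,-0.164,0.023]'
python3 - <<'E'
from h import *
f=robot.grab_frame('wrist');save(f['frame'],'w15.png')
E
```

```text
clk 27.4 p [ 0.4699 -0.1637  0.04  ] yaw 4.83 tilt [ 0.0013 -0.0005] w 0.698 F [ 0.4 -0.2 -0.1] tool delta [-0.0008  0.0003  0.017 ]
```

View pics/w15.png

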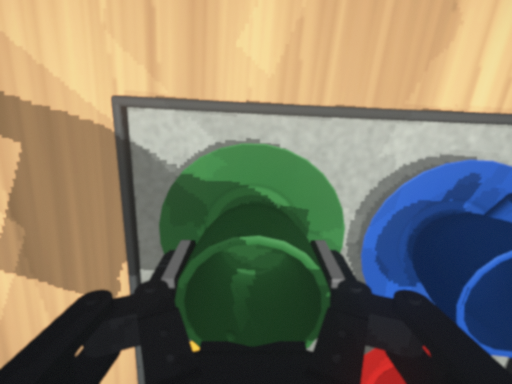

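```bash
python3 -m creep '[[[-0.0005,0.001,0.006],[0,0,0]],[[0,0,0.004],[0,0,0]],[[0,0,0.003],[0,0,0]],[[0,0,0.002],[0,0,0]],[[0,0,0],[0,0,0]]]' |grep -E 'tcp|force'
python3 -m creep '[[[0,0,0],[0,0,0]],[[0,0,0.001],[0,0,0]],[[0,0,0],[0,0,0]],[[0,0,0],[0,0,0]]]' |grep -E 'tcp|force'
python3 -m creep '[[[0,0,0.001],[0,0,0]],[[0,0,0],[0,0,0]],[[0,0,0],[0,0,0]]]' |grep -E 'tcp|force'
```

```text
tcp_pos: [0.4684, -0.165, 0.024]
wrist_force: [0.5, 0.0, -1.9]
tcp_pos: [0.4687, -0.165, 0.0233]
wrist_force: [1.1, -0.1, -1.9]
tcp_pos: [0.4688, -0.1651, 0.0229]
wrist_force: [-0.5, -0.3, 5.6]
```

```bash
python3 -m creep '[[[0,0,0],[0,0,0]],[[0,0,0],[0,0,0]],[[0,0,0],[0,0,0]],[[0,0,0],[0,0,0]]]' -0.75 |grep -E 'width|force|tcp'
python3 -m creep '[[[0,0,-0.005],[0,0,0]],[[0,0,-0.015],[0,0,0]],[[0,0,-0.03],[0,0,0]],[[0,0,-0.05],[0,0,0]],[[0,0,-0.04],[0,0,0]]]' >/dev/null
python3 go.py '[0.586,0.311,0.16]'
python3 - <<'E'
from h import *
f=robot.grab_frame('wrist');save(f['frame'],'w16.png')
E
```

```text
tcp_pos: [0.4686, -0.165, 0.0222]
wrist_force: [0.3, 1.1, 0.6]
grip_width: 0.872
clk 29.55 p [ 0.4688 -0.165   0.1647] yaw 4.78 tilt [ 0.0012 -0.0005] w 0.874 F [ 1.1 -0.6  0.8] tool delta [ 0.1565 -0.4646  0.0046]
```

View pics/w16.png

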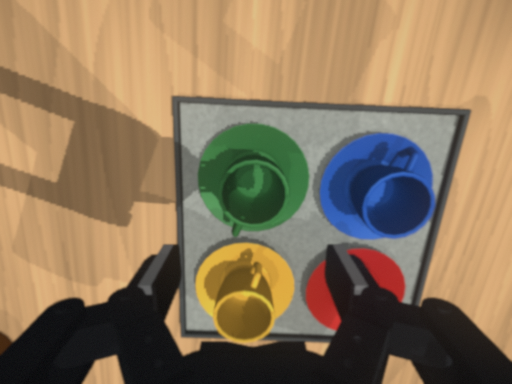

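```bash
python3 -m creep '[[[0.008,-0.02,0],[0,0,0]],[[0.013,-0.04,0],[0,0,0]],[[0.013,-0.04,0],[0,0,0]],[[0.013,-0.04,0],[0,0,0]],[[0.013,-0.04,0],[0,0,0]]]' -1 >/dev/null
python3 -m creep '[[[0.013,-0.04,0],[0,0,0]],[[0.013,-0.04,0],[0,0,0]],[[0.013,-0.04,0],[0,0,0]],[[0.013,-0.04,0],[0,0,0]],[[0.013,-0.04,0],[0,0,0]]]' >/dev/null
python3 -m creep '[[[0.013,-0.04,0],[0,0,0]],[[0.012,-0.03,0],[0,0,0]],[[0.003,-0.01,0],[0,0,0]],[[0,0,0],[0,0,0]],[[0,0,0],[0,0,0]]]' >/dev/null
python3 go.py '[0.5865,0.3112,0.09]'
```

```text
clk 31.1 p [0.5822 0.305  0.162 ] yaw 4.77 tilt [-0.001  -0.0013] w 0.999 F [-0.3 -0.4  0.3] tool delta [ 0.0049 -0.0059  0.072 ]
```

```bash
python3 -m creep '[[[0.004,-0.005,0.02],[0,0,0]],[[0,0,0.03],[0,0,0]],[[0,0,0.02],[0,0,0]],[[0,0,0],[0,0,0]],[[0,0,0],[0,0,0]]]' >/dev/null
python3 go.py '[0.5865,0.3112,0.03]'
python3 - <<'E'
from h import *
f=robot.grab_frame('wrist');save(f['frame'],'w17.png')
E
```

```text
clk 31.6 p [0.5865 0.3103 0.0929] yaw 4.71 tilt [ 0.0001 -0.0003] w 0.997 F [0.4 0.8 0.8] tool delta [ 0.0001 -0.0009  0.0629]
```

View pics/w17.png

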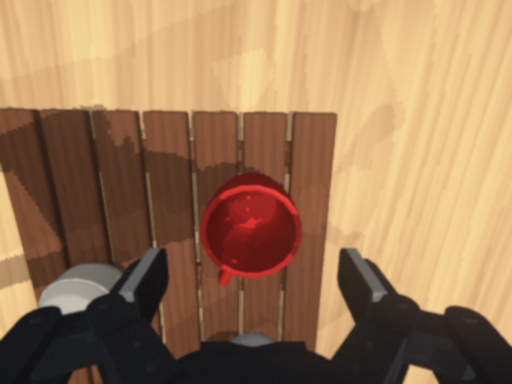

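```bash
python3 -m creep '[[[-0.001,0,0.02],[0,0,0]],[[0,0,0.025],[0,0,0]],[[0,0,0.012],[0,0,0]],[[0,0,0.005],[0,0,0]],[[0,0,0],[0,0,0]]]' >/dev/null
python3 -m creep '[[[0,0,0],[0,0,0]]]' >/dev/null
python3 go.py '[0.5858,0.3105,0.03]'
```

```text
clk 32.25 p [0.5862 0.3118 0.0316] yaw 4.78 tilt [0.0021 0.001 ] w 0.998 F [ 0.9 -0.2  0.4] tool delta [-0.0005  0.0013  0.0016]
```

```bash
python3 -m creep '[[[-0.0005,0.001,0.001],[0,0,0]],[[0,0,0],[0,0,0]]]' >/dev/null
for i in 1 2; do python3 -m creep '[[[0,0,0],[0,0,0]],[[0,0,0],[0,0,0]],[[0,0,0],[0,0,0]],[[0,0,0],[0,0,0]]]' 1 50 | grep -E 'force|width';done
python3 go.py '[0.593,0.2357,0.03]'
python3 -m creep '[[[0,0,-0.005],[0,0,0]],[[0,0,-0.015],[0,0,0]],[[0,0,-0.03],[0,0,0]],[[0,0,-0.04],[0,0,0]],[[0,0,-0.03],[0,0,0]]]'>/dev/null
python3 go.py '[0.598,-0.2885,0.15]'
python3 - <<'E'
from h import *
f=robot.grab_frame('wrist');save(f['frame'],'w18.png')
E
```

```text
wrist_force: [-1.3, -0.0, 4.2]
grip_width: 0.7
wrist_force: [-0.4, -0.5, 5.4]
grip_width: 0.702
clk 33.25 p [0.5851 0.3105 0.03  ] yaw 4.79 tilt [0.0007 0.0003] w 0.702 F [-0.4 -0.5  5.4] tool delta [ 0.0016  0.0752 -0.    ]
clk 33.75 p [0.5854 0.3106 0.1522] yaw 4.79 tilt [0.0021 0.001 ] w 0.706 F [ 0.6  0.3 -1.3] tool delta [-0.0374  0.5981  0.0016]
```

View pics/w18.png

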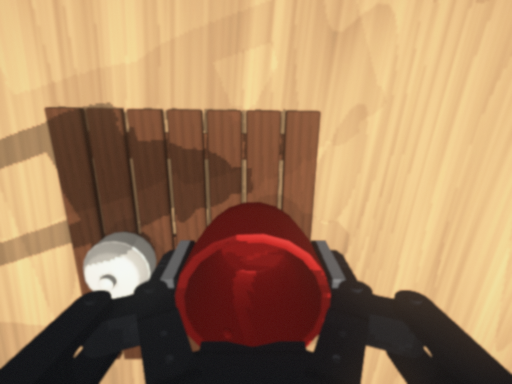

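```bash
python3 -m creep '[[[-0.001,0.02,0],[0,0,0]],[[-0.002,0.03,0],[0,0,0]],[[-0.003,0.04,0],[0,0,0]],[[-0.003,0.04,0],[0,0,0]],[[-0.003,0.04,0],[0,0,0]]]' >/dev/null
python3 -m creep '[[[-0.003,0.04,0],[0,0,0]],[[-0.003,0.04,0],[0,0,0]],[[-0.003,0.04,0],[0,0,0]],[[-0.003,0.04,0],[0,0,0]],[[-0.003,0.04,0],[0,0,0]]]' >/dev/null
python3 -m creep '[[[-0.003,0.04,0],[0,0,0]],[[-0.003,0.04,0],[0,0,0]],[[-0.002,0.04,0],[0,0,0]],[[-0.002,0.04,0],[0,0,0]],[[-0.002,0.03,0],[0,0,0]]]' >/dev/null
python3 -m creep '[[[0,0.02,0],[0,0,0]],[[0,0.02,0],[0,0,0]],[[0,0,0],[0,0,0]],[[0,0,0],[0,0,0]]]' >/dev/null
python3 go.py '[0.598,-0.2885,0.04]'
```

```text
clk 35.7 p [ 0.5959 -0.2903  0.1489] yaw 4.78 tilt [-0.0009  0.0011] w 0.707 F [-0.3  0.4 -1.6] tool delta [ 0.0024 -0.0015  0.1089]
```

```bash
python3 -m creep '[[[0.0015,-0.002,0.02],[0,0,0]],[[0,0,0.03],[0,0,0]],[[0,0,0.03],[0,0,0]],[[0,0,0.02],[0,0,0]],[[0,0,0.01],[0,0,0]]]' >/dev/null
python3 -m creep '[[[0,0,0],[0,0,0]],[[0,0,0],[0,0,0]]]' >/dev/null
python3 go.py '[0.598,-0.2885,0.023]'
python3 - <<'E'
from h import *
f=robot.grab_frame('wrist');save(f['frame'],'w19.png')
E
```

```text
clk 36.4 p [ 0.5982 -0.2884  0.0403] yaw 4.83 tilt [ 0.0015 -0.0007] w 0.701 F [ 0.   0.2 -0.9] tool delta [-0.0003  0.0001  0.0173]
```

View pics/w19.png

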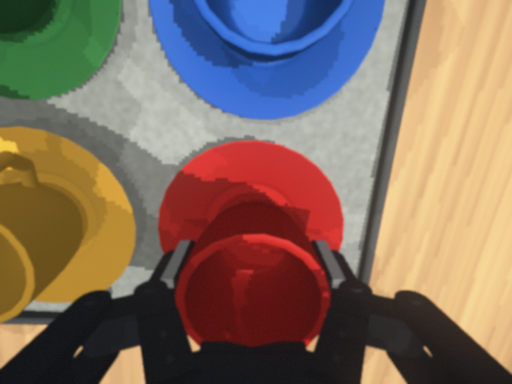

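```bash
python3 -m creep '[[[0,0,0.006],[0,0,0]],[[0,0,0.004],[0,0,0]],[[0,0,0.003],[0,0,0]],[[0,0,0.002],[0,0,0]],[[0,0,0],[0,0,0]]]' |grep -E 'tcp|force'
python3 -m creep '[[[0,0,0],[0,0,0]],[[0,0,0.001],[0,0,0]],[[0,0,0],[0,0,0]],[[0,0,0],[0,0,0]]]' |grep -E 'tcp|force'
python3 -m creep '[[[0,0,0.001],[0,0,0]],[[0,0,0],[0,0,0]],[[0,0,0],[0,0,0]]]' |grep -E 'tcp|force'
```

```text
tcp_pos: [0.5972, -0.2886, 0.0239]
wrist_force: [-0.5, 0.0, -1.0]
tcp_pos: [0.5975, -0.2886, 0.0234]
wrist_force: [-0.1, -0.0, -1.3]
tcp_pos: [0.5976, -0.2888, 0.023]
wrist_force: [0.1, 0.7, 4.2]
```

```bash
python3 -m creep '[[[0,0,0],[0,0,0]],[[0,0,0],[0,0,0]],[[0,0,0],[0,0,0]],[[0,0,0],[0,0,0]]]' -0.75 |grep -E 'width|force|tcp'
python3 -m creep '[[[0,0,-0.005],[0,0,0]],[[0,0,-0.015],[0,0,0]],[[0,0,-0.03],[0,0,0]],[[0,0,-0.05],[0,0,0]],[[0,0,-0.05],[0,0,0]]]' >/dev/null
python3 -m creep '[[[0,0.02,-0.05],[0,0,0]],[[0,0.04,-0.02],[0,0,0]],[[0,0.04,0],[0,0,0]],[[0,0.04,0],[0,0,0]],[[0,0.04,0],[0,0,0]]]' >/dev/null
python3 -m creep '[[[-0.03,0.03,0],[0,0,0]],[[-0.03,0.03,0],[0,0,0]],[[-0.03,0.03,0],[0,0,0]],[[-0.03,0.02,0],[0,0,0]],[[0,0,0],[0,0,0]]]' >/dev/null
python3 go.py '[0.5,-0.4,0.2]'
python3 - <<'E'
from h import *
for n in('top','scene'):
    f=robot.grab_frame(n);np.savez(f'/tmp/{n}2.npz',**f)
    a=f['frame']
    save(cv2.resize(a,None,fx=1.5,fy=1.5,interpolation=cv2.INTER_CUBIC),n+'20.png')
    if n=='top': save(cv2.resize(a[150:270,275:395],None,fx=5,fy=5,interpolation=cv2.INTER_CUBIC),'t20c.png')
E
```

```text
tcp_pos: [0.5974, -0.2887, 0.0221]
wrist_force: [0.2, -0.0, 0.2]
grip_width: 0.872
clk 39.55 p [ 0.4974 -0.59    0.2402] yaw 4.45 tilt [-0.001  -0.0025] w 0.871 F [-0.3 -0.5 -0.1] tool delta [ 0.0174 -0.1893  0.0397]
```

View pics/top20.png

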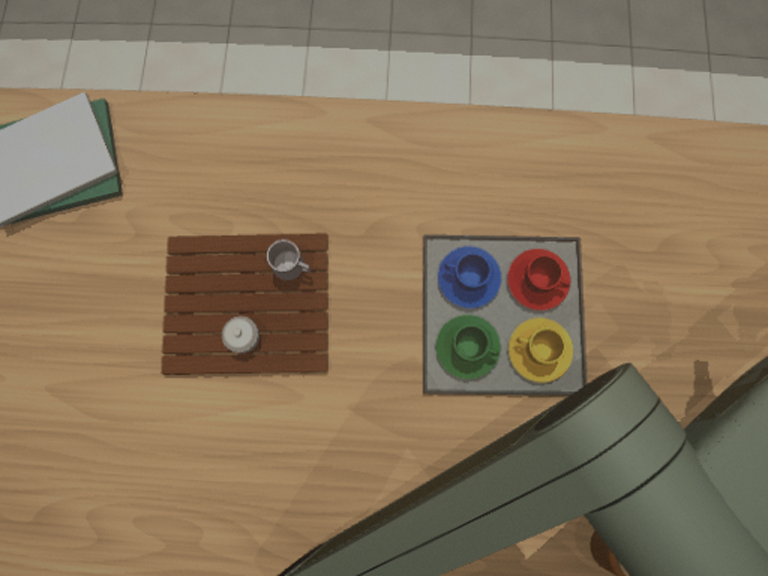

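View pics/t20c.png

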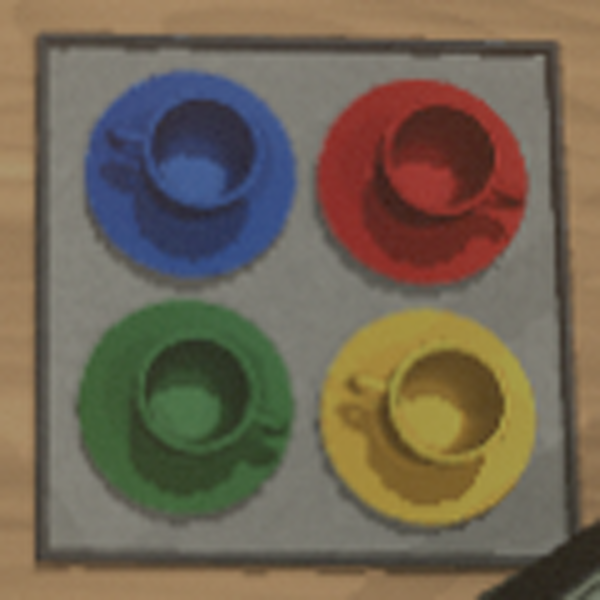

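View pics/scene20.png

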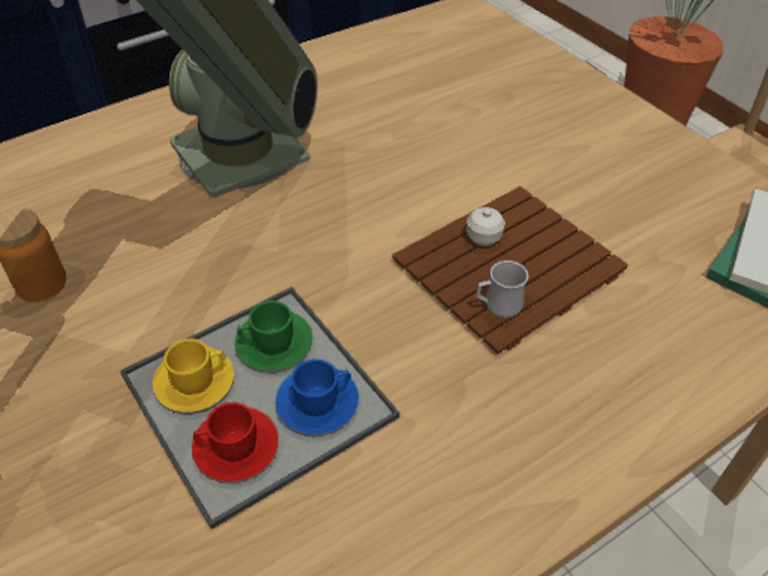

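Run:
```python
from h import *
f=dict(np.load('/tmp/top2.npz'))
g=lambda a,z: plane(f,(a[0]+.5)/5-.5+275,(a[1]+.5)/5-.5+150,z)
for n,c,s in [('blue',(203,154),(190,174)),('red',(440,160),(422,182)),('green',(194,394),(186,407)),('yellow',(446,403),(428,417))]:
    print(n,g(c,.069).round(4),g(s,.02).round(4),((g(c,.069)-g(s,.02))*1e3).round(1))
f=dict(np.load('/tmp/scene2.npz'));P=cloud(f)
```

```text
blue [ 0.5922 -0.165 ] [ 0.5941 -0.1645] [-1.9 -0.5]
red [ 0.5958 -0.2869] [ 0.5966 -0.2889] [-0.7  2. ]
green [ 0.4684 -0.1637] [ 0.469  -0.1658] [-0.6  2.1]
yellow [ 0.4703 -0.2904] [ 0.4702 -0.2927] [0.1 2.4]
```

All four cups sit within about 3 mm of their saucer centres, well inside the 7 mm margin. Handing in.

```bash
python3 -c "
from plant import robot
print(robot.hand_in()); print(robot.state()['clock'])"
```

```text
the job is handed in; nothing more can be done
None
the job is handed in; nothing more can be done
```

All four cups (yellow, blue, green, red) are off the board and stand upright on the saucers of their own colour. I lowered each one until the wrist force showed contact, released it, then lifted straight up. I handed the job in at about 40 s, with the gripper backed clear of everything.

- **Centring:** in the final top image each cup is within about 1–2.5 mm of its saucer's centre. The foot can be about 7 mm off and still sit on the flat part.
- **Saucers, jug and bowl:** the saucer centres read within about 2 mm of where they started. In the final top and scene pictures the milk jug and sugar bowl stand where they were on the board. I checked those two by eye only, not by measurement.
- **Forces:** the highest wrist reading I saw was about 10 N, against the 120 N limit. These were read at the end of moves, not continuously.
- **Disagreements:** the top and wrist cameras differed by up to 4 mm on the cup positions before grasping. Blue was therefore gripped about 2 mm off centre, and I allowed for that when placing it. No check failed.

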